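# Angle a frame rail past the post into its tray bay

### The arm

A 6-joint arm with a two-finger parallel gripper is mounted at the origin on the work surface. World frame = base frame: x ahead of the robot, y to its left, z up, the work surface at z = 0. Lengths are in m, angles in rad, forces in N, time in s.
With the tool pointing down it reaches from about 0.4 to 0.825 m from the base axis. Payload 7 kg.
Tool frame: the origin (TCP) lies between the finger pads; the fingertips stand 8 mm ahead of it and the grasp point (between the pads) lies 11 mm behind it (arm.finger_overhang is the distance from the TCP to the fingertips, in m); z points along the fingers, y is the line along which they close (so a half turn about z gives the same grasp; the last joint's range is limited). The gripper opens to 88 mm and grips with 3 to 60 N. Pads are 19 mm wide; open, the fingers measure 130 mm over their backs; the gripper's body (78 mm by 193 mm) begins 47 mm behind the grasp point.
Start: joints at [1.441, 0.359, 0.012, 0, -1.224, -0.288], TCP at [0.274, 0.617, 0.197] pointing down, gripper open.
Joint ranges: [-3.07, 3.07], [-1.43, 2.12], [-1.02, 1.25], [-3.03, 1.67], [-3.05, -0], [-3.03, 3.03]. Speed limits (rad/s): [2.39, 2.39, 3.01, 3.14, 3.14, 3.14].

### API

Orientations are given as [roll, pitch, yaw] about the fixed x, y, z axes, in that order (R = Rz(yaw) Ry(pitch) Rx(roll)).
In Python, from station import arm gives the robot as it stands.
- The arm moves only by the tool move_arm, never from a script. Its argument "rows" is text: rows parted by semicolons, each of 7 numbers parted by spaces: the turn, a rotation vector about the tool's x, y, z in degrees, then the shift along the tool's x, y, z in m, then the finger opening in m, from 0 to 0.0876. A call has 1 to 8 rows; each row shifts and turns the commanded pose from where the row before left it, along the tool's axes as they then stand; what a row does not reach is not made up. A row lasts 1/8 s, in which the tool goes at most 62.5 mm and 10.7 degrees, less where a joint would pass 70% of its speed; a pose out of reach is approached as far as the arm can. A call is refused whole if a number of a shift passes 0.0625 or a number of a turn 10.7, either way. A call with a gripper value outside its range is refused whole. The fingers move at their own pace and stop on an object; "squeeze" is the grip in N (left out, the last holds). Time passes only in rows, so rows that do not move let the fingers close. It gives the time, the measured TCP pose, the force, the opening and the grip force at its end, in the units of the state.
- arm.get_state(): the state, without advancing time (a new reading comes with each control period).
- arm.grab_frame(name): name is "scene" or "top"; returns (picture, depth): 420x560x3 uint8, blue, green, red; 420x560 float32, m along the optical axis (not along the pixel's ray), 0 where there is no reading.
- arm.camera_model(name): a dict with "mtx" (3x3 intrinsics, pixels), "k1" (the pictures are not rectified: a ray, as slopes to the right and down, at radius r is drawn at 1 + k1 r^2 times it, then the intrinsics apply), "camera_from_world" (4x4, takes a point from world to camera coordinates). Camera axes: x right, y down, z forward; pixel columns grow to the right and rows downward; lengths in m; the calibration is good to about 2 mm. A picture is of the moment at which its call begins. camera_model takes no time and is no camera call.
- arm.job_done(): hands the job in; it is judged then, once.
The state is a dict: "t": time; "q": joint angles; "qd": joint speeds; "joint_efforts": joint torques, N m; "eef_pos": TCP position; "ee_rot": TCP orientation; "force": force on the tool from outside, world axes, zero at the start; "moment": the same for the moment, N m; "width": finger opening in m; "gripper_force": force on a finger pad.
Only numpy, scipy, OpenCV 4.12 (cv2) and the standard library are available. Lean on these libraries where they do the work, as an engineer would, in place of code of your own. Each camera call takes 0.05 s, during which the arm holds its last target. There are 200 camera calls.

### The job

Push the loose wooden frame rail past the red-capped post into the empty bay of the blue tray, one end first and then the other, until it lies flat along the bay's back wall; then draw clear. Only push it with the fingers: do not pinch it or lift it off the table, and leave the jar, the cup and the brush as they are.

Things in the scene. Friction and masses are not known exactly. Their poses are not given: they have to be found in the camera images.
- rail: Loose frame rail: straight wooden bar 250 mm long, 28 wide, 26 high, about 0.15 kg, brown with a thin brass line along its top. Origin at the centre of its underside; x along its length, y across, z up. Both ends alike. It slides on the table at about 1 to 2 N.
- tray: Fixed blue tray with an empty U-shaped bay: walls 30 mm high, 12 thick, floor level with the table. Origin on the table, mid inner face of the back wall (x = 0); +x points from the mouth into the bay, y along the back wall. Inner side faces at y = -145 and +145 mm; the side walls end at x = -160 (the mouth). Dark rails lie fixed behind the back wall. Rail at home: along y, origin near x = -14.
- post: Fixed steel post, 24 mm thick, 50 high, red cap; origin at its foot's centre. It stands before the bay's mouth, near x = -170, y = +95 mm in the tray's frame, leaving about 228 mm to the side wall at y = -145: the rail cannot enter square, only slantwise, the end away from the post first. The gap on its other side is 38 mm wide and leads nowhere.
- jar: Bystander: amber glass jar with black cap, 48 mm in diameter, 65 mm high, loose. Origin at the centre of its underside.
- cup: Bystander: small white cup, 60 mm across the rim, 60 mm high, loose. Origin at the centre of its underside.
- brush: Bystander: brush 170 mm long lying on the table, loose; its x axis runs along its length.

How it is judged:
At the end, for the whole second after the job is handed in: The rail lies flat on the table inside the bay, parallel to the back wall within 0.06 rad, with its centre line within 22 mm of the wall's inner face (14 mm when touching) and between the side walls, at rest and untouched (x of rail in the frame of tray between -0.022 and -0.008 m and y of rail in the frame of tray between -0.03 and 0.03 m and angle between the x axis of rail and the y axis of tray, either way round below 0.06 rad and angle between rail's own z axis and vertical below 0.05 rad and height (world z) of rail below 0.004 m and linear speed of rail below 0.01 m/s and angular speed of rail below 0.05 rad/s).
It fails at once if the rail is lifted off the table or tipped over (height (world z) of rail above 0.012 m or angle between rail's own z axis and vertical above 0.25 rad).
It fails at once if the rail is taken between the fingers (the grasp point lies inside it while they touch it) (x of the grasp point in the frame of rail between -0.125 and 0.125 m and y of the grasp point in the frame of rail between -0.008 and 0.008 m and z of the grasp point in the frame of rail below 0.036 m and contact force between rail and the fingers above 1 N).
It fails at once if the amber jar is moved (over 15 mm) or tipped (distance of jar from where it was at the start of the episode above 0.015 m or angle between jar's own z axis and vertical above 0.3 rad).
It fails at once if the white cup is moved (over 15 mm) or tipped (distance of cup from where it was at the start of the episode above 0.015 m or angle between cup's own z axis and vertical above 0.3 rad).
It fails at once if the brush is moved (over 15 mm) (distance of brush from where it was at the start of the episode above 0.015 m).
It also fails if it takes over 72 s, if anything falls off the work surface, if the arm or the gripper's body presses on something with over 40 N, if the wrist force passes 120 N, or if a joint passes its speed limit or range.

## Working session

There is one attempt and no reset: what is moved stays moved. The work goes in short steps, Python scripts to look and compute and a tool call to move; the robot and the scene stay as the last step left them, time stands still between calls to the robot, and variables do not carry over. Pictures are saved under pics/ and viewed, at most 10 in all, crops included, and the job is handed in when it is done.

Besides the shell and the picture viewer there is one more tool, called after "Request:" as a command line: name --argument value ..., lists and objects as JSON in quotes. move_arm: Moves the arm, as the interface text tells. Its arguments: {"type":"object","properties":{"rows":{"type":"string"},"squeeze":{"type":"number"}},"required":["rows"]}

```bash
mkdir -p pics; ls; cat > h.py <<'E'
import numpy as np, cv2
from station import arm
def px2w(name,u,v,z):
    m=arm.camera_model(name);K=np.array(m["mtx"]);T=np.array(m["camera_from_world"]);k=m["k1"]
    d=np.array([(u-K[0,2])/K[0,0],(v-K[1,2])/K[1,1]]);s=d.copy()
    for _ in range(20): s=d/(1+k*(s@s))
    R=T[:3,:3];c=-R.T@T[:3,3];r=R.T@np.array([s[0],s[1],1])
    return c+r*(z-c[2])/r[2]
E
python3 - <<'E'
from h import *
for n in ("scene","top"):
    p,d=arm.grab_frame(n);cv2.imwrite(f"pics/{n}0.png",p)
    m=arm.camera_model(n);T=np.array(m["camera_from_world"]);print(n,-T[:3,:3].T@T[:3,3],m["mtx"][0])
s=arm.get_state();print(s)
E
```

```text
pics
scene [1.01524115 0.02112978 0.62954846] [387.15303639   0.         280.21493559]
top [ 0.45208323 -0.0512104   0.76892409] [381.95366877   0.         279.7841974 ]
{'t': 0.1, 'q': array([ 1.44110847e+00,  3.59300501e-01,  1.11765692e-02, -3.27816857e-04,
       -1.22412586e+00, -2.88078737e-01]), 'qd': array([-3.43647917e-04,  4.20791130e-04,  1.82251746e-03,  3.74044780e-04,
        3.95154467e-06,  9.93215933e-04]), 'joint_efforts': array([-1.60397856e-03, -5.84162235e+01,  2.93747860e+01,  7.01541960e+00,
        1.01500683e-02, -4.83405665e-05]), 'eef_pos': array([0.27370044, 0.6164922 , 0.19633385]), 'ee_rot': array([ 3.14011151e+00, -1.17496453e-04, -4.17878109e-01]), 'force': array([-0.0698664 , -0.12043053,  0.08243392]), 'moment': array([ 0.00190786, -0.0797844 , -0.04857246]), 'gripper_force': 0.0, 'width': 0.08783064987208766}
```

View pics/top0.png

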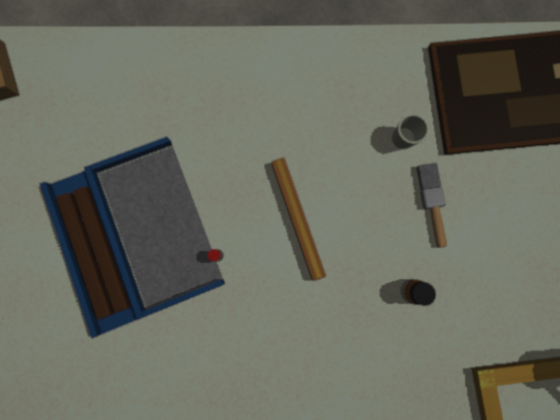

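View pics/scene0.png

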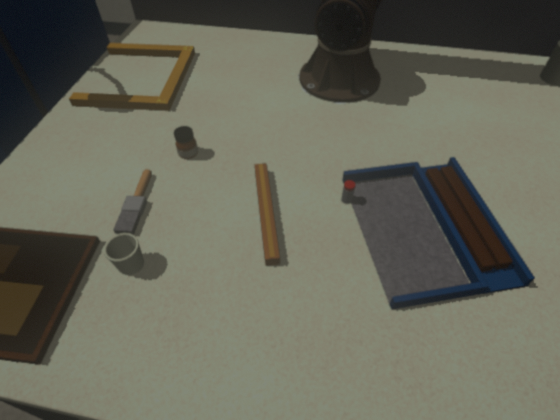

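Top view: the tray is at left with its back wall running from about (95,172) to (140,312), the post cap is at (214,255), and the rail runs from (279,160) to (318,277). The cup is at (411,130), the jar at (421,293) and the brush at (435,205), all right of the rail. I'll enlarge to get better pixels.

```bash
python3 - <<'E'
from h import *
p=cv2.imread("pics/top0.png")[120:345,40:340]
p=cv2.convertScaleAbs(p,alpha=1.6,beta=10)
cv2.imwrite("pics/crop0.png",cv2.resize(p,None,fx=2.6667,fy=2.6667,interpolation=cv2.INTER_CUBIC))
E
```

```text
(no output)
```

View pics/crop0.png

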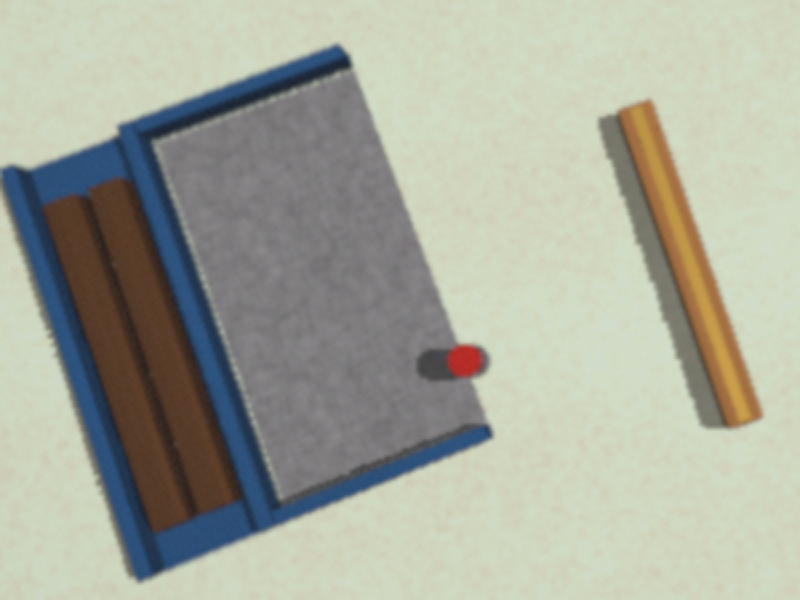

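```bash
cat >> h.py <<'E'
def c2w(x,y,z): return px2w("top",40+x/2.6667,120+y/2.6667,z)
E
python3 - <<'E'
from h import *
P=lambda *a:c2w(*a)[:2]
a=P(153,143,0);b=P(280,503,0);m1=P(352,70,0);m2=P(487,425,0)
print("floor",a,b,m1,m2,np.linalg.norm(a-b),np.linalg.norm(m1-a),np.linalg.norm(m1-m2))
print("side top corners z.03",P(338,46,.03),P(350,68,0),P(490,430,.03))
post=P(466,360,.05);print("post",post)
r=[P(x,y,.026) for x,y in [(620,113),(651,101),(762,413),(728,427)]];print("rail",r)
e1=(r[0]+r[1])/2;e2=(r[2]+r[3])/2;print(e1,e2,(e1+e2)/2,np.linalg.norm(e1-e2))
for n,u,v,z in [("cup",411,130,.06),("jar",423,293,.065),("br1",429,165,.01),("br2",442,245,.01)]: print(n,px2w("top",u,v,z))
yd=(b-a)/np.linalg.norm(b-a);print("yaw of along",np.arctan2(*yd[::-1]))
for s in(1,):
  o=(a+b)/2
  xd=np.array([-yd[1],yd[0]]); 
  if xd@(a-m1)<0: xd=-xd
  print("o",o,"xd",xd,"cross",xd[0]*yd[1]-xd[1]*yd[0])
  for q in (post,e1,e2,m1,m2): print(xd@(q-o),yd@(q-o))
E
```

```text
floor [0.63086113 0.2980413 ] [0.36132425 0.19690767] [0.68598914 0.14927811] [0.41367425 0.04651661] 0.2878856405847264 0.15864924320402707 0.2910589705578088
side top corners z.03 [0.69531977 0.15195336] [0.68759467 0.15082319] [0.41161681 0.0405833 ]
post [0.46123121 0.05466964]
rail [array([ 0.64228264, -0.05637682]), array([ 0.65109276, -0.07973363]), array([ 0.41901664, -0.15456519]), array([ 0.40961534, -0.12967536])]
[ 0.6466877  -0.06805523] [ 0.41431599 -0.14212028] [ 0.53050185 -0.10508775] 0.24388981721552
cup [ 0.69292158 -0.32449286  0.06      ]
jar [ 0.38465528 -0.32482929  0.065     ]
br1 [ 0.63542742 -0.37607101  0.01      ]
br2 [ 0.47219872 -0.39067366  0.01      ]
yaw of along -2.782635652201166
o [0.49609269 0.24747448] xd [-0.3512979   0.93626374] cross 1.0
-0.168269416210083 0.10037148191679368
-0.3483227356636338 -0.030151720305898147
-0.3360354622737407 0.21342838120911023
-0.15864792863534327 -0.14329698058658008
-0.15919614312456393 0.14776147368514386
```

```bash
cat >> h.py <<'E'
O=np.array([.4938,.2466]);XD=np.array([-.351,.936]);YD=np.array([-.936,-.351])
t2w=lambda x,y:O+x*XD+y*YD
w2t=lambda p:(round(float((p-O)@XD),4),round(float((p-O)@YD),4))
def delta(p,z,yaw,p1,z1,yaw1):
    "tool-frame shift (axes at start) and turn about tool z, deg"
    c,s=np.cos(np.radians(yaw)),np.sin(np.radians(yaw));d=np.array(p1)-np.array(p)
    return np.round([yaw-yaw1,d@[c,s],d@[s,-c],z-z1],4)
def plan(wps):
    s=arm.get_state();p,z,y=s["eef_pos"][:2],s["eef_pos"][2],np.degrees(s["ee_rot"][2])
    print("now",p,z,y,"tray",w2t(p),s["t"])
    for (q,z1,y1) in wps:
        print("turn,dx,dy,dz",delta(p,z,y,q,z1,y1),"->",np.round(q,3));p,z,y=q,z1,y1
E

```

Request:
move_arm --rows "0 0 9.7 0 0 0 0; 0 0 9.7 0 0 0 0; 0 0 9.7 0 0 0 0; 0 0 9.6 0 0 0 0; 0 0 9.6 0 0 0 0; 0 0 0 0 0 0 0"

```text
t: 0.85
eef_pos: [0.2738, 0.6166, 0.1967]
ee_rot: [3.141, -0.001, -1.26]
force: [-1.0, -0.0, 0.9]
width: 0.0327
gripper_force: 0.0
```

```bash
python3 - <<'E'
from h import *
plan([((.6395,-.1176),.12,-72.3),((.6395,-.1176),.016,-72.3)])
E
```

```text
now [0.27377509 0.61664613] 0.19666532819212085 -72.1763792502701 tray (0.4236, 0.0761) 0.85
turn,dx,dy,dz [ 0.1236  0.8109 -0.1234  0.0767] -> [ 0.64  -0.118]
turn,dx,dy,dz [0.    0.    0.    0.104] -> [ 0.64  -0.118]
```

Request:
move_arm --rows "0 0 0.1 0.0541 -0.0082 0.005 0; 0 0 0 0.0541 -0.0082 0.005 0; 0 0 0 0.0541 -0.0082 0.005 0; 0 0 0 0.0541 -0.0082 0.005 0; 0 0 0 0.0541 -0.0082 0.005 0; 0 0 0 0.0541 -0.0082 0.005 0; 0 0 0 0.0541 -0.0082 0.005 0; 0 0 0 0.0541 -0.0082 0.005 0"

```text
t: 1.85
eef_pos: [0.4683, 0.2229, 0.1572]
ee_rot: [-3.141, 0.0, -1.258]
force: [1.5, 0.8, 0.3]
width: 0.0002
gripper_force: 0.0
```

Request:
move_arm --rows "0 0 0 0.0541 -0.0082 0.005 0; 0 0 0 0.0541 -0.0082 0.005 0; 0 0 0 0.0541 -0.0082 0.005 0; 0 0 0 0.0541 -0.0082 0.005 0; 0 0 0 0.0541 -0.0082 0.005 0; 0 0 0 0.0541 -0.0082 0.005 0; 0 0 0 0.0541 -0.0082 0.005 0; 0 0 0 0 0 0 0"

```text
t: 2.85
eef_pos: [0.6377, -0.1224, 0.1206]
ee_rot: [3.14, 0.0, -1.262]
force: [-0.9, 0.7, -0.8]
width: 0.0004
gripper_force: 0.0
```

```bash
python3 - <<'E'
from h import *
# arc about COR, flush with rail near A
c0=np.array([.5305,-.1051]); a0=17.7
u=lambda a:np.array([np.cos(np.radians(a)),np.sin(np.radians(a))])
cor=c0-.052*u(a0); print("cor",cor,w2t(cor))
w=[((.6395,-.1176),.12,-72.3),((.6395,-.1176),.016,-72.3)]
for a in np.linspace(a0,a0+53,8):
    w.append((cor+.152*u(a)-.0235*u(a+90),.016,a-90))
plan(w)
p,d=arm.grab_frame("top");cv2.imwrite("pics/top1.png",p)
E
```

```text
cor [ 0.4809616  -0.12090972] (-0.3395, 0.141)
now [ 0.63769795 -0.12239916] 0.12056198363694867 -72.33062077872307 tray (-0.3959, -0.0052) 2.85
turn,dx,dy,dz [-0.0306 -0.004  -0.0032  0.0006] -> [ 0.64  -0.118]
turn,dx,dy,dz [0.    0.    0.    0.104] -> [ 0.64  -0.118]
turn,dx,dy,dz [ 0.     -0.0215  0.      0.    ] -> [ 0.633 -0.097]
turn,dx,dy,dz [-7.5714e+00 -2.0200e-02 -1.8000e-03  0.0000e+00] -> [ 0.628 -0.077]
turn,dx,dy,dz [-7.5714e+00 -2.0200e-02 -1.8000e-03  0.0000e+00] -> [ 0.621 -0.058]
turn,dx,dy,dz [-7.5714e+00 -2.0200e-02 -1.8000e-03  0.0000e+00] -> [ 0.612 -0.04 ]
turn,dx,dy,dz [-7.5714e+00 -2.0200e-02 -1.8000e-03  0.0000e+00] -> [ 0.6   -0.024]
turn,dx,dy,dz [-7.5714e+00 -2.0200e-02 -1.8000e-03  0.0000e+00] -> [ 0.586 -0.009]
turn,dx,dy,dz [-7.5714e+00 -2.0200e-02 -1.8000e-03  0.0000e+00] -> [0.571 0.004]
turn,dx,dy,dz [-7.5714e+00 -2.0200e-02 -1.8000e-03  0.0000e+00] -> [0.553 0.015]
```

Request:
move_arm --rows "0 0 0 -0.004 -0.003 0.026 0; 0 0 0 0 0 0.026 0; 0 0 0 0 0 0.026 0; 0 0 0 0 0 0.026 0; 0 0 0 0 0 0 0; 0 0 0 -0.01 0 0 0; 0 0 0 -0.01 0 0 0; 0 0 0 0 0 0 0"

```text
t: 3.9
eef_pos: [0.6333, -0.094, 0.0194]
ee_rot: [-3.14, -0.0, -1.261]
force: [1.0, -0.0, -0.2]
width: 0.0003
gripper_force: 0.0
```

Request:
move_arm --rows "0 0 -3.8 -0.01 -0.0012 0 0; 0 0 -3.8 -0.01 -0.0012 0 0; 0 0 -3.8 -0.01 -0.0012 0 0; 0 0 -3.8 -0.01 -0.0012 0 0; 0 0 -3.8 -0.01 -0.0012 0 0; 0 0 -3.8 -0.01 -0.0012 0 0; 0 0 -3.8 -0.01 -0.0012 0 0; 0 0 0 0 0 0 0"

```text
t: 4.9
eef_pos: [0.6066, -0.0301, 0.0188]
ee_rot: [-3.141, -0.0, -0.798]
force: [-0.8, -1.0, 0.5]
width: 0.0002
gripper_force: 0.0
```

```bash
cat >> h.py <<'E'
def rail(save=None):
    "rail pose by colour in the top picture (orange-brown, top face)"
    p,d=arm.grab_frame("top")
    if save: cv2.imwrite(save,p)
    h=cv2.cvtColor(p,cv2.COLOR_BGR2HSV);m=cv2.inRange(h,(8,110,75),(25,255,255))
    m[:, :150]=m[:, :150]; m[:,385:]=0
    n,l,st,ce=cv2.connectedComponentsWithStats(cv2.morphologyEx(m,cv2.MORPH_CLOSE,np.ones((5,5))))
    i=1+np.argmax(st[1:,4]);c=np.argwhere(l==i)[:,::-1]
    w=np.array([px2w("top",u,v,.026)[:2] for u,v in c])
    (cx,cy),(a,b),ang=cv2.minAreaRect((w*1000).astype(np.float32))
    if a<b: ang+=90;a,b=b,a
    ce=np.array([cx,cy])/1000;ang=(ang+90)%180-90
    uu=np.array([np.cos(np.radians(ang)),np.sin(np.radians(ang))])
    print("rail c",ce.round(4),"L,W",round(a),round(b),"yaw",round(ang,1),"tray c",w2t(ce),"ends",w2t(ce+.125*uu),w2t(ce-.125*uu))
    return ce,ang
E
python3 - <<'E'
from h import *
rail("pics/top2.png");plan([])
E
```

```text
rail c [ 0.4828 -0.1186] L,W 146 27 yaw 17.7 tray c (-0.338, 0.1385) ends (-0.3442, 0.0137) (-0.3318, 0.2633)
now [ 0.60686117 -0.03035161] 0.018734693398239452 -45.7731837155128 tray (-0.2989, -0.0086) 4.95
```

View pics/top2.png

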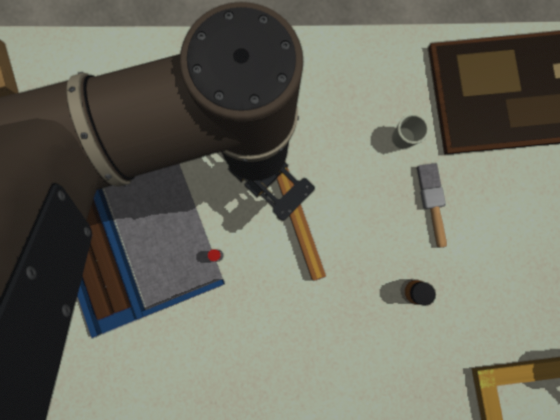

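```bash
cat >> h.py <<'E'
def w2px(name,P):
    m=arm.camera_model(name);K=np.array(m["mtx"]);T=np.array(m["camera_from_world"]);c=T[:3,:3]@np.array(P)+T[:3,3]
    s=c[:2]/c[2];s=s*(1+m["k1"]*(s@s));return (K[:2,:2]@s+K[:2,2]).round(1)
E
python3 - <<'E'
from h import *
print(w2px("top",(.6069,-.0303,.0187)),w2px("top",(.6333,-.094,.02)),w2px("top",(.64,-.118,.02)))
p,d=arm.grab_frame("scene")
q=cv2.convertScaleAbs(p[120:345,130:430],alpha=1.6,beta=10);cv2.imwrite("pics/s2.png",cv2.resize(q,None,fx=2.667,fy=2.667,interpolation=cv2.INTER_CUBIC))
E
```

```text
[259.8 180.8] [291.3 167.2] [303.2 163.7]
```

View pics/s2.png

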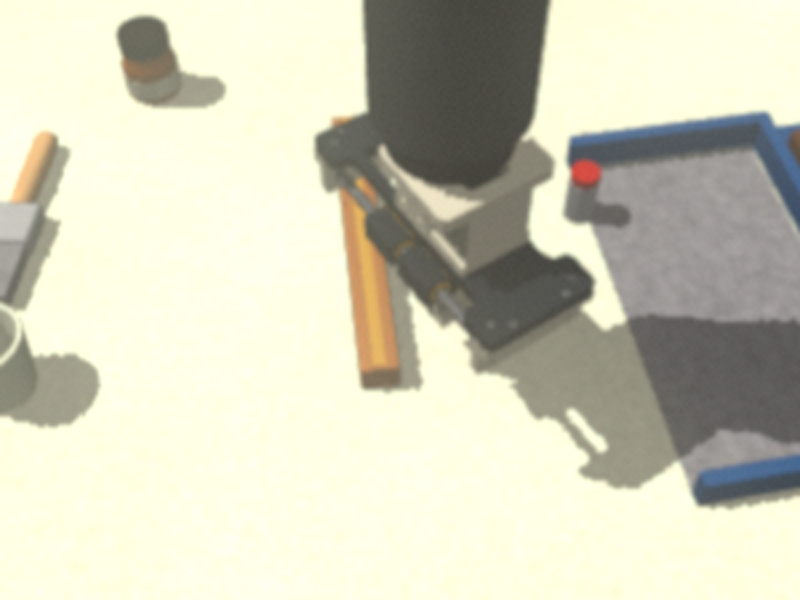

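```bash
python3 - <<'E'
from h import *
p=np.array([.6069,-.0303]);ty=np.array([-.717,-.697]);tx=np.array([.697,-.717])
for n in("scene","top"):
    for z in(.01,.08,.13):
        print(n,z,*[w2px(n,(*(p+k*ty),z)) for k in(-.0965,0,.0965)])
c=np.array([.5305,-.1051]);u=np.array([.953,.304])
print(w2px("scene",(*(c+.125*u),.026)),w2px("scene",(*(c-.125*u),.026)))
p,d=arm.grab_frame("top");cv2.imwrite("pics/top3.png",cv2.resize(p[130:290,200:360],None,fx=3.7,fy=3.7,interpolation=cv2.INTER_CUBIC))
s=arm.get_state();print(s["eef_pos"],s["q"])
E
```

```text
scene 0.01 [325.8 284.1] [294.8 246.2] [267.8 213.2]
scene 0.08 [329.5 263.5] [295.8 224.2] [266.7 190.3]
scene 0.13 [332.6 246.6] [296.6 206.2] [265.9 171.8]
top 0.01 [226.3 148.8] [259.9 181.7] [294.1 215.1]
top 0.08 [221.9 138. ] [258.7 174.1] [296.3 210.7]
top 0.13 [218.1 128.9] [257.7 167.6] [298.2 207. ]
[271.2 257.5] [259.3 162.1]
[ 0.60688943 -0.03067466  0.01844124] [ 2.70690694e-01  4.17171812e-01 -3.53469439e-01  1.30492651e-04
 -7.99663819e-01  5.00577338e-01]
```

View pics/top3.png

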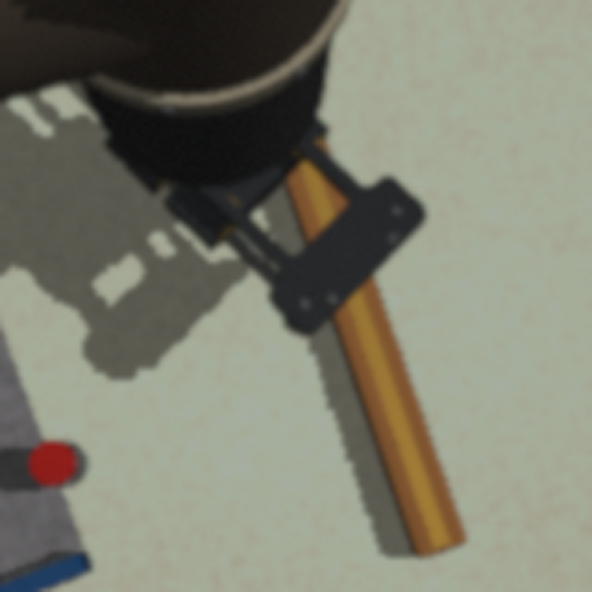

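```bash
python3 - <<'E'
from h import *
print(arm.finger_overhang,[a for a in dir(arm) if a[0]!='_'])
p,d=arm.grab_frame("scene")
m=arm.camera_model("scene");K=np.array(m["mtx"]);T=np.array(m["camera_from_world"])
v,u=np.mgrid[0:420,0:560]
pts=cv2.undistortPoints(np.stack([u,v],-1).reshape(-1,1,2).astype(np.float32),K,np.array([m["k1"],0,0,0])).reshape(-1,2)
X=np.c_[pts,np.ones(len(pts))]*d.reshape(-1,1)
W=(X-T[:3,3])@T[:3,:3]
s=arm.get_state();e=s["eef_pos"];y=s["ee_rot"][2]
L=W[:,:2]-e[:2];lx=L@[np.cos(y),np.sin(y)];ly=L@[np.sin(y),-np.cos(y)];z=W[:,2]
g=(abs(lx)<.1)&(abs(ly)<.1)&(z>.012)&(z<.3)
for lo in np.arange(.012,.2,.012):
    k=g&(z>=lo)&(z<lo+.012)
    if k.any(): print(round(lo,3),k.sum(),"lx",np.percentile(lx[k],[2,50,98]).round(3),"ly",np.percentile(ly[k],[2,50,98]).round(3))
q=cv2.convertScaleAbs(p[170:270,235:360],alpha=1.6,beta=10);cv2.imwrite("pics/s3.png",cv2.resize(q,None,fx=6,fy=6,interpolation=cv2.INTER_CUBIC))
E
```

```text
0.008 ['Unreachable', 'camera_model', 'finger_overhang', 'get_state', 'grab_frame', 'job_done']
0.012 277 lx [0.003 0.036 0.065] ly [-0.012  0.027  0.094]
0.024 476 lx [0.003 0.033 0.06 ] ly [-0.006  0.037  0.095]
0.048 30 lx [-0.007  0.01   0.012] ly [-0.018 -0.016  0.   ]
0.06 32 lx [-0.009  0.01   0.012] ly [-0.018 -0.017 -0.006]
0.072 13 lx [-0.007  0.002  0.012] ly [-0.021 -0.019 -0.015]
0.084 1 lx [0.006 0.006 0.006] ly [-0.022 -0.022 -0.022]
0.108 164 lx [-0.036  0.017  0.039] ly [-0.09  -0.089  0.08 ]
0.12 426 lx [-0.018  0.032  0.04 ] ly [-0.09  -0.     0.082]
0.132 490 lx [-0.027  0.031  0.039] ly [-0.096 -0.014  0.081]
0.144 1683 lx [-0.034  0.014  0.039] ly [-0.098 -0.069  0.091]
0.156 474 lx [-0.03   0.02   0.035] ly [-0.094 -0.051  0.077]
0.168 198 lx [-0.02   0.017  0.027] ly [-0.052 -0.05   0.012]
0.18 140 lx [-0.02   0.006  0.023] ly [-0.052 -0.051 -0.041]
0.192 180 lx [-0.022  0.003  0.039] ly [-0.052 -0.051 -0.001]
```

View pics/s3.png

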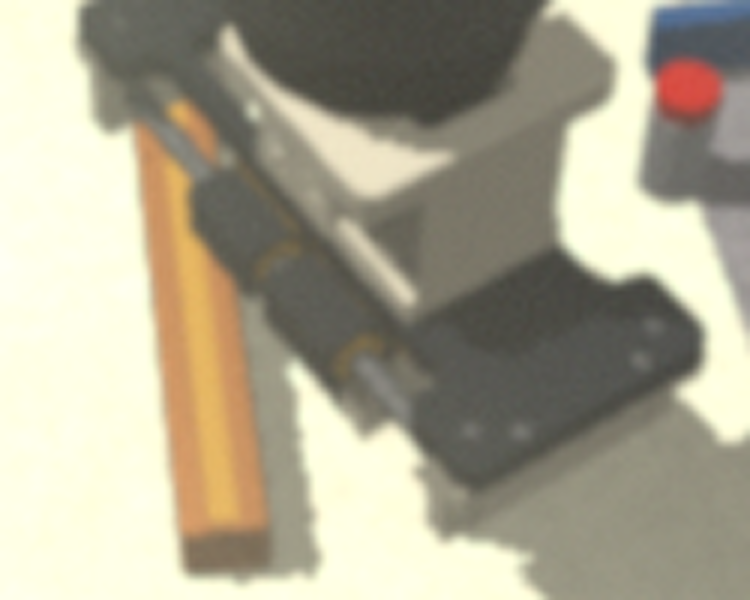

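The crop shows the fingertips hovering clear above the rail. By depth the lowest finger point is at z≈0.045, although the reported TCP z is 0.018, and the rail hasn't moved. I'll go back to the outer side, lower in small steps and check by depth and force.

```bash
cat >> h.py <<'E'
def tipz():
    p,d=arm.grab_frame("scene")
    m=arm.camera_model("scene");K=np.array(m["mtx"]);T=np.array(m["camera_from_world"])
    v,u=np.mgrid[0:420,0:560]
    pts=cv2.undistortPoints(np.stack([u,v],-1).reshape(-1,1,2).astype(np.float32),K,np.array([m["k1"],0,0,0])).reshape(-1,2)
    W=(np.c_[pts,np.ones(len(pts))]*d.reshape(-1,1)-T[:3,3])@T[:3,:3]
    s=arm.get_state();e=s["eef_pos"];y=s["ee_rot"][2]
    L=W[:,:2]-e[:2];lx=L@[np.cos(y),np.sin(y)];ly=L@[np.sin(y),-np.cos(y)];z=W[:,2]
    f=(abs(lx)<.012)&(abs(ly)<.023);b=(abs(lx)<.045)&(abs(ly)>.05)&(abs(ly)<.1)&(z>.06)
    print("eefz",e[2].round(4),"finger z lo",np.sort(z[f&(z>.006)])[:12].round(3),"body lo",np.percentile(z[b],2).round(4) if b.any() else None,"Fz",s["force"][2])
E
python3 - <<'E'
from h import *
tipz();plan([((.6415,-.123),.045,-72.3)])
E
```

```text
eefz 0.0182 finger z lo [0.045 0.048 0.049 0.05  0.05  0.051 0.051 0.051 0.052 0.052 0.052 0.053] body lo 0.1194 Fz -0.4788411720304653
now [ 0.60675553 -0.03079877] 0.018219230542234184 -45.80252840156772 tray (-0.2993, -0.0084) 5.15
turn,dx,dy,dz [26.4975  0.0903  0.0394 -0.0268] -> [ 0.642 -0.123]
```

Request:
move_arm --rows "0 0 0 0 0 -0.027 0; 0 0 0 0.045 0.02 0 0; 0 0 0 0.045 0.02 0 0; 0 0 9 0 0 0 0; 0 0 9 0 0 0 0; 0 0 8.5 0 0 0 0; 0 0 0 0 0 0 0; 0 0 0 0 0 0 0"

```text
t: 6.15
eef_pos: [0.6407, -0.123, 0.0451]
ee_rot: [3.142, -0.0, -1.258]
force: [-0.4, -0.5, 0.7]
width: 0.0004
gripper_force: 0.0
```

Request:
move_arm --rows "0 0 0 0 0 0.025 0; 0 0 0 0 0 0.005 0; 0 0 0 0 0 0.005 0; 0 0 0 0 0 0.005 0; 0 0 0 0 0 0 0"

```text
t: 6.78
eef_pos: [0.6407, -0.1228, 0.0051]
ee_rot: [3.141, 0.0, -1.261]
force: [0.2, 0.5, -0.6]
width: 0.0004
gripper_force: 0.0
```

```bash
python3 - <<'E'
from h import *
tipz();plan([])
E
```

```text
eefz 0.0054 finger z lo [0.475 0.475 0.476 0.476 0.476 0.476 0.476 0.476 0.476 0.476 0.476 0.476] body lo 0.1039 Fz -0.8288182143676117
now [ 0.64081009 -0.12289701] 0.005375914513664121 -72.22314441666418 tray (-0.3974, -0.0079) 6.825
```

Request:
move_arm --rows "0 0 0 0 0 0.004 0; 0 0 0 0 0 0.004 0; 0 0 0 0 0 0.004 0; 0 0 0 0 0 0.003 0; 0 0 0 0 0 0 0"

```text
t: 7.45
eef_pos: [0.6405, -0.1229, -0.0102]
ee_rot: [3.141, 0.0, -1.261]
force: [0.4, -0.2, 0.4]
width: 0.0004
gripper_force: 0.0
```

```bash
python3 - <<'E'
from h import *
tipz();plan([])
p,d=arm.grab_frame("scene")
print(w2px("scene",(.641,-.123,.01)))
q=cv2.convertScaleAbs(p[170:320,180:340],alpha=1.6,beta=10);cv2.imwrite("pics/s4.png",cv2.resize(q,None,fx=4,fy=4,interpolation=cv2.INTER_CUBIC))
E
```

```text
eefz -0.01 finger z lo [0.46 0.46 0.46 0.46 0.46 0.46 0.46 0.46 0.46 0.46 0.46 0.46] body lo 0.0888 Fz 0.31933426887444494
now [ 0.64061004 -0.12288735] -0.010001910599548636 -72.23770062950489 tray (-0.3974, -0.0077) 7.5
[243.2 253.5]
```

View pics/s4.png

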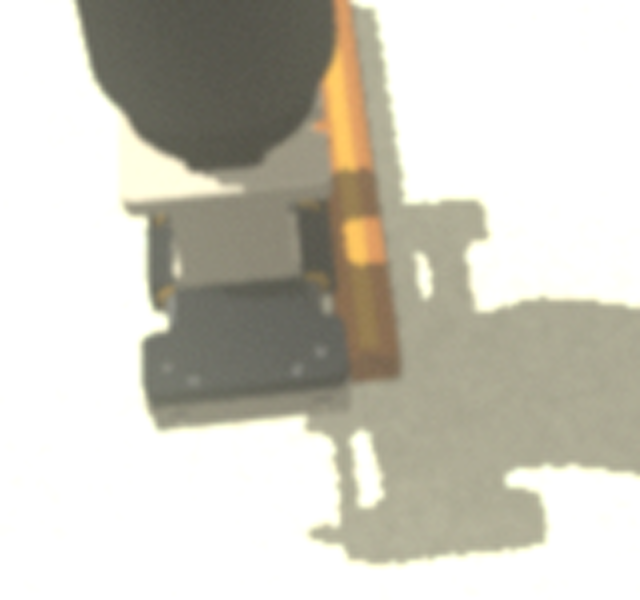

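The picture shows the gripper on the outer side of the rail, near end A, with the tips still hidden. The true z is about 32 mm above the reported value, so I'll lower another 4 mm and then push.

Request:
move_arm --rows "0 0 0 0 0 0.004 0; 0 0 0 0 0 0 0; 0 0 0 -0.01 0 0 0; 0 0 0 -0.01 0 0 0; 0 0 0 -0.007 0 0 0; 0 0 0 0 0 0 0"

```text
t: 8.3
eef_pos: [0.6324, -0.0963, -0.0136]
ee_rot: [-3.141, -0.0, -1.26]
force: [0.3, 0.3, -0.2]
width: 0.0006
gripper_force: 0.0
```

Request:
move_arm --rows "0 0 -3.8 -0.01 -0.0012 0 0; 0 0 -3.8 -0.01 -0.0012 0 0; 0 0 -3.8 -0.01 -0.0012 0 0; 0 0 -3.8 -0.01 -0.0012 0 0; 0 0 0 0 0 0 0"

```text
t: 8.93
eef_pos: [0.621, -0.0583, -0.0137]
ee_rot: [-3.141, -0.0, -0.995]
force: [1.2, -0.5, -0.5]
width: 0.0
gripper_force: 0.0
```

```bash
python3 - <<'E'
from h import *
rail("pics/top4.png");plan([])
E
```

```text
rail c [ 0.5026 -0.1018] L,W 198 27 yaw 32.2 tray c (-0.3292, 0.114) ends (-0.3041, -0.0084) (-0.3544, 0.2364)
now [ 0.62111901 -0.05860969] -0.013702342902586713 -57.089507136486056 tray (-0.3304, -0.012) 8.975
```

Request:
move_arm --rows "0 0 -3.8 -0.01 -0.0012 0 0; 0 0 -3.8 -0.01 -0.0012 0 0; 0 0 -3.8 -0.01 -0.0012 0 0; 0 0 -3.8 -0.01 -0.0012 0 0; 0 0 -3.8 -0.01 -0.0012 0 0; 0 0 -3.8 -0.01 -0.0012 0 0; 0 0 -3.8 -0.01 -0.0012 0 0; 0 0 -3.8 -0.01 -0.0012 0 0"

```text
t: 9.98
eef_pos: [0.5706, 0.0027, -0.0138]
ee_rot: [-3.141, -0.0, -0.465]
force: [0.9, -0.9, -0.4]
width: 0.0005
gripper_force: 0.2
```

Request:
move_arm --rows "0 0 -3.8 -0.01 -0.0012 0 0; 0 0 -3.8 -0.01 -0.0012 0 0; 0 0 0 0 0 0 0; 0 0 0 0.03 0 0 0; 0 0 0 0.03 0 0 0; 0 0 0 0 0 -0.06 0; 0 0 0 0 0 -0.03 0; 0 0 0 0 0 0 0"

```text
t: 10.98
eef_pos: [0.6125, -0.0063, 0.079]
ee_rot: [-3.139, -0.004, -0.335]
force: [-0.3, 0.9, -0.9]
width: 0.0005
gripper_force: 0.0
```

```bash
python3 - <<'E'
from h import *
rail("pics/top5.png");plan([])
E
```

```text
rail c [ 0.4894 -0.0679] L,W 247 26 yaw 66.8 tray c (-0.2928, 0.1145) ends (-0.2025, 0.0282) (-0.3831, 0.2009)
now [ 0.61103043 -0.00641492] 0.07723033970534071 -19.18374155726791 tray (-0.278, -0.0209) 11.025
```

```bash
python3 - <<'E'
from h import *
c0=np.array([.4894,-.0679]);a0=66.8
u=lambda a:np.array([np.cos(np.radians(a)),np.sin(np.radians(a))])
cor=c0-.052*u(a0)
P=lambda a,o:cor+.152*u(a)-o*u(a+90)
plan([(P(a0,.06),-.014,a0-90),(P(a0,.0235),-.014,a0-90),(P(72,.0235),-.014,-18)])
E
```

```text
now [ 0.61103043 -0.00641492] 0.07723033970534071 -19.18374155726791 tray (-0.278, -0.0209) 11.025
turn,dx,dy,dz [ 4.0163e+00 -2.7800e-02  2.5000e-03  9.1200e-02] -> [0.584 0.   ]
turn,dx,dy,dz [ 0.     -0.0365 -0.      0.    ] -> [0.55  0.015]
turn,dx,dy,dz [-5.20e+00 -1.39e-02 -1.50e-03  0.00e+00] -> [0.538 0.022]
```

Request:
move_arm --rows "0 0 4 -0.014 0.0025 0.045 0; 0 0 0 -0.014 0 0.046 0; 0 0 0 0 0 0 0; 0 0 0 -0.018 0 0 0; 0 0 0 -0.0185 0 0 0; 0 0 -2.6 -0.007 -0.0008 0 0; 0 0 -2.6 -0.007 -0.0008 0 0; 0 0 0 0 0 0 0"

```text
t: 12.02
eef_pos: [0.5374, 0.0227, -0.0143]
ee_rot: [-3.141, -0.001, -0.31]
force: [0.7, -0.4, -0.5]
width: 0.0004
gripper_force: 0.0
```

Request:
move_arm --rows "0 0 0 0.03 0 0 0; 0 0 0 0.03 0 0 0; 0 0 0 0 0 -0.06 0; 0 0 0 0 0 -0.03 0; 0 0 10 0 0 0 0; 0 0 10 0 0 0 0; 0 0 10 0 0 0 0; 0 0 10 0 0 0 0"

```text
t: 13.02
eef_pos: [0.5944, 0.0038, 0.0752]
ee_rot: [3.141, 0.0, -1.016]
force: [-0.2, 0.6, 0.3]
width: 0.0003
gripper_force: 0.0
```

Request:
move_arm --rows "0 0 10 0 0 0 0; 0 0 10 0 0 0 0; 0 0 10 0 0 0 0; 0 0 10 0 0 0 0; 0 0 10 0 0 0 0; 0 0 0 0 0 0 0"

```text
t: 13.78
eef_pos: [0.5943, 0.0039, 0.0751]
ee_rot: [3.141, -0.0, -1.881]
force: [-0.6, 0.0, -0.1]
width: 0.0004
gripper_force: 0.0
```

```bash
python3 - <<'E'
from h import *
c,a=rail("pics/top6.png")
u=np.array([np.cos(np.radians(a)),np.sin(np.radians(a))])
P=lambda s:c-s*u
plan([(P(.175),.08,a-180),(P(.175),-.014,a-180),(P(.1345),-.014,a-180)])
E
```

```text
rail c [ 0.4831 -0.0656] L,W 247 26 yaw 72.4 tray c (-0.2885, 0.1196) ends (-0.1903, 0.0423) (-0.3867, 0.1968)
now [0.59431002 0.00387232] 0.0750892992870566 -107.63732108611968 tray (-0.2625, -0.0089) 13.825
turn,dx,dy,dz [-0.009   0.2749  0.0849 -0.0049] -> [ 0.43  -0.232]
turn,dx,dy,dz [0.    0.    0.    0.094] -> [ 0.43  -0.232]
turn,dx,dy,dz [ 0.     -0.0405 -0.      0.    ] -> [ 0.442 -0.194]
```

Request:
move_arm --rows "0 0 0 0.055 0.017 0 0; 0 0 0 0.055 0.017 0 0; 0 0 0 0.055 0.017 0 0; 0 0 0 0.055 0.017 0 0; 0 0 0 0.055 0.017 0 0; 0 0 0 0 0 0.03 0; 0 0 0 0 0 0.03 0; 0 0 0 0 0 0.029 0"

```text
t: 14.82
eef_pos: [0.4292, -0.2321, -0.0144]
ee_rot: [-3.141, 0.0, -1.878]
force: [0.3, -0.3, -0.1]
width: 0.0004
gripper_force: 0.0
```

Request:
move_arm --rows "0 0 0 0 0 0 0; 0 0 0 -0.015 0 0 0; 0 0 0 -0.015 0 0 0; 0 0 0 -0.015 0 0 0; 0 0 0 -0.015 0 0 0; 0 0 0 -0.015 0 0 0; 0 0 0 -0.015 0 0 0; 0 0 0 0 0 0 0"

```text
t: 15.82
eef_pos: [0.4571, -0.1448, -0.0139]
ee_rot: [-3.141, 0.0, -1.881]
force: [0.1, 0.2, 0.3]
width: 0.0004
gripper_force: 0.0
```

```bash
python3 - <<'E'
from h import *
rail("pics/top7.png");plan([])
E
```

```text
rail c [0.8417 0.4779] L,W 111 28 yaw 16.9 tray c (0.0943, -0.4069) ends (0.0864, -0.5316) (0.1023, -0.2821)
now [ 0.45675165 -0.14529785] -0.013973368477310018 -107.77164740321747 tray (-0.3538, 0.1722) 15.875
```

```bash
sed -i 's/    m\[:, :150\]=.*/    m[:,385:]=0;m[:140]=0;m[:,:100]=0/' h.py; python3 - <<'E'
from h import *
rail()
E
```

```text
rail c [0.5365 0.0798] L,W 56 22 yaw 88.9 tray c (-0.1711, 0.0186) ends (-0.055, -0.0276) (-0.2873, 0.0648)
```

```bash
cat >> h.py <<'E'
def pts3(name):
    p,d=arm.grab_frame(name)
    m=arm.camera_model(name);K=np.array(m["mtx"]);T=np.array(m["camera_from_world"])
    v,u=np.mgrid[0:420,0:560]
    q=cv2.undistortPoints(np.stack([u,v],-1).reshape(-1,1,2).astype(np.float32),K,np.array([m["k1"],0,0,0])).reshape(-1,2)
    W=(np.c_[q,np.ones(len(q))]*d.reshape(-1,1)-T[:3,3])@T[:3,:3]
    return p,W,cv2.cvtColor(p,cv2.COLOR_BGR2HSV).reshape(-1,3)
def rail3(*names):
    for n in names:
        p,W,h=pts3(n);tx=(W[:,:2]-O)@XD;ty=(W[:,:2]-O)@YD
        k=(h[:,0]>=6)&(h[:,0]<=27)&(h[:,1]>90)&(h[:,2]>60)&(W[:,2]>.016)&(W[:,2]<.036)&(tx<.004)&(tx>-.45)&(abs(ty)<.26)
        if k.sum()<20: print(n,"few",k.sum());continue
        w=np.c_[tx[k],ty[k]]
        lab=cv2.minAreaRect((w*1000).astype(np.float32));b=cv2.boxPoints(lab)
        med=np.median(w,0);_,_,vt=np.linalg.svd(w-w.mean(0));d=vt[0]*(1 if vt[0,0]>0 else -1)
        s=(w-med)@d;o=(w-med)@vt[1]
        print(n,k.sum(),"slant",np.degrees(np.arctan2(-d[1],d[0])).round(1),"A end",(med+d*np.percentile(s,99.5)).round(3),"B end",(med+d*np.percentile(s,.5)).round(3),"L",np.ptp(np.percentile(s,[.5,99.5])).round(3),"W",np.ptp(np.percentile(o,[2,98])).round(3))
E
python3 - <<'E'
from h import *
rail3("top","scene")
E
```

```text
top 217 slant 23.8 A end [-0.146  0.01 ] B end [-0.196  0.032] L 0.054 W 0.021
scene 1354 slant 38.8 A end [-0.151  0.006] B end [-0.341  0.158] L 0.244 W 0.027
```

Request:
move_arm --rows "0 0 0 -0.015 0 0 0; 0 0 0 -0.015 0 0 0; 0 0 0 -0.015 0 0 0; 0 0 0 -0.015 0 0 0; 0 0 0 -0.015 0 0 0; 0 0 0 -0.015 0 0 0; 0 0 0 0 0 0 0"

```text
t: 16.9
eef_pos: [0.4849, -0.0591, -0.0137]
ee_rot: [-3.141, 0.0, -1.881]
force: [-0.8, -1.1, 0.7]
width: 0.0009
gripper_force: 0.0
```

```bash
python3 - <<'E'
from h import *
rail3("scene");plan([])
E
```

```text
scene 1525 slant 38.6 A end [-0.082 -0.05 ] B end [-0.272  0.102] L 0.243 W 0.027
now [ 0.48442223 -0.05958644] -0.013828788991980562 -107.77016083767101 tray (-0.2833, 0.1162) 16.95
```

Request:
move_arm --rows "0 0 0 -0.015 0 0 0; 0 0 0 -0.015 0 0 0; 0 0 0 -0.015 0 0 0; 0 0 0 -0.015 0 0 0; 0 0 0 -0.015 0 0 0; 0 0 0 -0.01 0 0 0; 0 0 0 0 0 0 0"

```text
t: 17.82
eef_pos: [0.5106, 0.0215, -0.0138]
ee_rot: [-3.141, 0.0, -1.881]
force: [-0.1, 0.0, -0.6]
width: 0.0003
gripper_force: 0.0
```

```bash
python3 - <<'E'
from h import *
rail3("scene");plan([])
E
```

```text
scene 1530 slant 38.6 A end [-0.015 -0.102] B end [-0.202  0.047] L 0.239 W 0.027
now [0.51027408 0.02100839] -0.01390941223904918 -107.80576081331581 tray (-0.2169, 0.0638) 17.875
```

Request:
move_arm --rows "0 0 0 -0.006 -0.0058 0 0; 0 0 0 -0.006 -0.0058 0 0; 0 0 0 -0.006 -0.0058 0 0; 0 0 0 0 0 0 0"

```text
t: 18.38
eef_pos: [0.5209, 0.024, -0.0156]
ee_rot: [3.125, -0.017, -1.884]
force: [-20.4, -28.0, 23.0]
width: 0.0005
gripper_force: 16.5
```

```bash
python3 - <<'E'
from h import *
rail3("scene");plan([])
E
```

```text
scene 1437 slant 36.8 A end [-0.011 -0.105] B end [-0.2    0.036] L 0.236 W 0.026
now [0.52090796 0.02398185] -0.015599640153493653 -107.97192168677829 tray (-0.2179, 0.0528) 18.425
```

Request:
move_arm --rows "0 0 0 0.015 0.01 0 0; 0 0 0 0.02 0 0 0; 0 0 0 0 -0.03 0 0; 0 0 0 0 -0.03 0 0; 0 0 0 0 0 0 0"

```text
t: 19.05
eef_pos: [0.5718, -0.0169, -0.0138]
ee_rot: [-3.14, 0.001, -1.883]
force: [-0.4, 0.2, 0.7]
width: 0.0003
gripper_force: 0.0
```

```bash
cat >> h.py <<'E'
def U(phi): # slant phi -> tray d, n
    r=np.radians(phi);return np.array([np.cos(r),-np.sin(r)]),np.array([np.sin(r),np.cos(r)])
E
python3 - <<'E'
from h import *
rail3("scene")
c=np.array([-.1055,-.0345]);d,n=U(36.8)
plan([(t2w(*(c-.095*d-.055*n)),-.014,-106.2),(t2w(*(c-.095*d-.035*n)),-.014,-106.2)])
E
```

```text
scene 1408 slant 37.6 A end [-0.013 -0.104] B end [-0.206  0.045] L 0.244 W 0.024
now [ 0.57008409 -0.01680635] -0.01405370629129584 -107.90749386729814 tray (-0.2733, 0.0211) 19.1
turn,dx,dy,dz [-1.7075e+00 -7.2700e-02  3.3000e-03 -1.0000e-04] -> [0.589 0.053]
turn,dx,dy,dz [ 0.   -0.    0.02  0.  ] -> [0.57  0.059]
```

Request:
move_arm --rows "0 0 -1 -0.033 0.0025 0 0; 0 0 0 -0.0335 0.0025 0 0; 0 0 0 0 0.01 0 0; 0 0 0 0 0.01 0 0; 0 0 3 0.0016 0.0079 0 0; 0 0 3 0.0016 0.0079 0 0; 0 0 3 0.0016 0.0079 0 0; 0 0 0 0 0 0 0"

```text
t: 20.1
eef_pos: [0.5399, 0.0574, -0.0137]
ee_rot: [3.141, -0.0, -2.022]
force: [0.3, 0.7, 0.0]
width: 0.0003
gripper_force: 0.0
```

```bash
python3 - <<'E'
from h import *
rail3("scene","top");plan([])
E
```

```text
scene 1031 slant 45.3 A end [-0.019 -0.112] B end [-0.154  0.024] L 0.192 W 0.026
top 39 slant 20.1 A end [-0.163  0.059] B end [-0.195  0.071] L 0.034 W 0.019
now [0.54097367 0.05775047] -0.01359257495389083 -115.77729496011851 tray (-0.1933, 0.0221) 20.2
```

Request:
move_arm --rows "0 0 0 0 -0.02 0 0; 0 0 -1 0.03 0 0 0; 0 0 0 0.027 0 0 0; 0 0 0 0 0.025 0 0; 0 0 0 0 0.023 0 0; 0 0 0 -0.012 0 0 0; 0 0 0 0 0 0 0"

```text
t: 21.08
eef_pos: [0.4972, 0.0293, -0.0135]
ee_rot: [-3.141, 0.001, -2.003]
force: [0.8, 0.7, -0.1]
width: 0.0005
gripper_force: 0.0
```

```bash
python3 - <<'E'
from h import *
rail3("scene");plan([])
E
```

```text
scene 1603 slant 44.4 A end [-0.017 -0.11 ] B end [-0.192  0.061] L 0.244 W 0.026
now [0.49692635 0.02902616] -0.01366190801176781 -114.80525388181786 tray (-0.2047, 0.0734) 21.125
```

Request:
move_arm --rows "0 0 0 -0.008 0 0 0; 0 0 0 -0.009 0 0 0; 0 0 0 -0.004 -0.004 0 0; 0 0 0 -0.004 -0.004 0 0; 0 0 0 0 0 0 0"

```text
t: 21.75
eef_pos: [0.5067, 0.0437, -0.0154]
ee_rot: [3.132, -0.012, -2.006]
force: [-15.3, -13.2, 14.3]
width: 0.0005
gripper_force: 9.6
```

```bash
python3 - <<'E'
from h import *
rail3("scene");plan([])
E
```

```text
scene 1626 slant 45.9 A end [-0.013 -0.127] B end [-0.182  0.046] L 0.242 W 0.026
now [0.5067517  0.04372961] -0.015391576515049882 -114.93464089162985 tray (-0.1944, 0.0591) 21.8
```

Request:
move_arm --rows "0 0 0 0.01 0.004 0 0; 0 0 0 0.02 0 0 0; 0 0 0 0 -0.03 0 0; 0 0 0 0 -0.03 0 0; 0 0 0 0 0 0 0"

```text
t: 22.42
eef_pos: [0.5543, -0.0033, -0.0138]
ee_rot: [-3.14, 0.001, -2.006]
force: [-0.5, 0.4, -0.2]
width: 0.0003
gripper_force: 0.0
```

```bash
python3 - <<'E'
from h import *
rail3("scene")
c=np.array([-.099,-.038]);d,n=U(45.9)
plan([(t2w(*(c-.095*d-.055*n)),-.014,-115.3),(t2w(*(c-.095*d-.035*n)),-.014,-115.3)])
E
```

```text
scene 1520 slant 46.8 A end [-0.014 -0.128] B end [-0.183  0.051] L 0.246 W 0.026
now [ 0.55270469 -0.00319572] -0.014070765096227338 -114.92230340148762 tray (-0.2545, 0.0325) 22.475
turn,dx,dy,dz [ 3.777e-01 -6.400e-02  7.200e-03 -1.000e-04] -> [0.573 0.058]
turn,dx,dy,dz [ 0.   -0.    0.02  0.  ] -> [0.555 0.066]
```

Request:
move_arm --rows "0 0 1.2 -0.047 0.004 0 0; 0 0 0 -0.047 0.004 0 0; 0 0 0 0 0.01 0 0; 0 0 0 0 0.01 0 0; 0 0 3 0.0016 0.0079 0 0; 0 0 3 0.0016 0.0079 0 0; 0 0 0 0 0 0 0"

```text
t: 23.35
eef_pos: [0.5505, 0.0983, -0.0136]
ee_rot: [3.141, -0.0, -2.13]
force: [-0.3, -0.2, -0.9]
width: 0.0007
gripper_force: 0.0
```

```bash
python3 - <<'E'
from h import *
rail3("scene","top");plan([])
E
```

```text
scene 904 slant 51.7 A end [-0.018 -0.131] B end [-0.119 -0.004] L 0.162 W 0.027
top 284 slant 37.6 A end [-0.132  0.027] B end [-0.177  0.062] L 0.057 W 0.028
now [0.55155191 0.09859571] -0.013589200252373826 -121.98175965291281 tray (-0.1588, -0.0021) 23.45
```

Request:
move_arm --rows "0 0 3 0.0016 0.0079 0 0; 0 0 3 0.0016 0.0079 0 0; 0 0 3 0.0016 0.0079 0 0; 0 0 3 0.0016 0.0079 0 0; 0 0 0 0 0 0 0"

```text
t: 24.08
eef_pos: [0.5226, 0.1126, -0.0137]
ee_rot: [3.142, 0.0, -2.338]
force: [0.0, 1.0, 0.1]
width: 0.0003
gripper_force: 0.0
```

```bash
python3 - <<'E'
from h import *
rail3("scene","top");plan([])
E
```

```text
scene 991 slant 62.2 A end [-0.02  -0.133] B end [-0.1    0.019] L 0.171 W 0.027
top 271 slant 59.9 A end [-0.122  0.057] B end [-0.139  0.087] L 0.035 W 0.027
now [0.52296261 0.11252333] -0.013786811708412686 -133.94995693974857 tray (-0.1357, 0.0198) 24.175
```

Request:
move_arm --rows "0 0 3 0.0016 0.0079 0 0; 0 0 3 0.0016 0.0079 0 0; 0 0 3 0.0016 0.0079 0 0; 0 0 3 0.0016 0.0079 0 0; 0 0 3 0.0016 0.0079 0 0; 0 0 3 0.0016 0.0079 0 0; 0 0 0 0 0 0 0"

```text
t: 25.05
eef_pos: [0.486, 0.1438, -0.0138]
ee_rot: [3.142, 0.0, -2.652]
force: [-0.1, -0.0, 0.5]
width: 0.0007
gripper_force: 0.0
```

```bash
python3 - <<'E'
from h import *
rail3("scene","top");plan([])
E
```

```text
scene 1148 slant 77.5 A end [-0.025 -0.136] B end [-0.065  0.044] L 0.184 W 0.027
top 590 slant 77.5 A end [-0.034 -0.136] B end [-0.087  0.106] L 0.248 W 0.027
now [0.48618961 0.14364388] -0.013828280400071953 -151.9317939960678 tray (-0.0937, 0.0433) 25.15
```

Request:
move_arm --rows "0 0 3 0.0016 0.0079 0 0; 0 0 3 0.0016 0.0079 0 0; 0 0 3 0.0016 0.0079 0 0; 0 0 0 0 0 0 0; 0 0 0 0 -0.015 0 0; 0 0 0 -0.03 0 0 0; 0 0 0 -0.03 0 0 0; 0 0 0 0 0 0 0"

```text
t: 26.15
eef_pos: [0.5353, 0.1681, -0.0141]
ee_rot: [-3.142, 0.001, -2.81]
force: [0.6, 0.2, -0.0]
width: 0.0005
gripper_force: 0.0
```

```bash
python3 - <<'E'
from h import *
rail3("scene","top")
plan([(t2w(-.08,-.02),-.014,-159.4),(t2w(-.049,-.02),-.014,-159.4)])
E
```

```text
scene 680 slant 87.0 A end [-0.028 -0.137] B end [-0.034 -0.015] L 0.122 W 0.028
top 772 slant 84.5 A end [-0.037  0.016] B end [-0.047  0.111] L 0.096 W 0.027
now [0.53280758 0.1672077 ] -0.014368864343773546 -161.0682148010756 tray (-0.088, -0.0086) 26.25
turn,dx,dy,dz [-1.6682e+00 -1.1100e-02  8.4000e-03 -4.0000e-04] -> [0.541 0.179]
turn,dx,dy,dz [ 0.    -0.     0.031  0.   ] -> [0.53  0.208]
```

Request:
move_arm --rows "0 0 -1.6 -0.005 0.0085 0 0; 0 0 0 0 0.01 0 0; 0 0 0 0 0.01 0 0; 0 0 0 0 0.008 0 0; 0 0 0 0 0.004 0 0; 0 0 0 0 0 0 0"

```text
t: 27.0
eef_pos: [0.5238, 0.2086, -0.0138]
ee_rot: [3.141, 0.0, -2.782]
force: [0.2, 0.6, 0.8]
width: 0.0005
gripper_force: 0.0
```

```bash
python3 - <<'E'
from h import *
rail3("scene","top");plan([])
E
```

```text
scene 679 slant 88.3 A end [-0.017 -0.138] B end [-0.024  0.107] L 0.246 W 0.027
top 989 slant 89.7 A end [-0.019 -0.136] B end [-0.02   0.111] L 0.247 W 0.027
now [0.52394638 0.20825364] -0.013845124284616449 -159.43936689711566 tray (-0.0465, -0.0148) 27.1
```

Request:
move_arm --rows "0 0 0 0 0.003 0 0; 0 0 0 0 0.003 0 0; 0 0 0 0 0 0 0"

```text
t: 27.48
eef_pos: [0.5226, 0.2107, -0.0138]
ee_rot: [-3.138, -0.001, -2.783]
force: [10.3, -16.5, -0.0]
width: 0.0003
gripper_force: 9.3
```

```bash
python3 - <<'E'
from h import *
rail3("top");plan([])
E
```

```text
top 1014 slant -89.7 A end [-0.017  0.111] B end [-0.018 -0.136] L 0.247 W 0.027
now [0.52260601 0.21067437] -0.013800650479031708 -159.46104142636608 tray (-0.0437, -0.0144) 27.525
```

Request:
move_arm --rows "0 0 0 0 -0.006 0 0; 0 0 0 0 -0.02 0 0; 0 0 0 0 -0.03 0 0; 0 0 0 0 0 0 0; 0 0 0 0 0 -0.05 0; 0 0 0 0 0 -0.06 0; 0 0 0 0 0 -0.06 0; 0 0 0 0 0 0 0"

```text
t: 28.52
eef_pos: [0.5443, 0.1629, 0.1619]
ee_rot: [3.14, 0.01, -2.782]
force: [-0.5, -0.2, -0.3]
width: 0.0007
gripper_force: 0.0
```

Request:
move_arm --rows "0 0 0 0 -0.06 0 0; 0 0 0 0 -0.06 0 0; 0 0 0 0 -0.06 0 0; 0 0 0 0 -0.06 0 0; 0 0 0 0 0 0 0"

```text
t: 29.15
eef_pos: [0.6258, -0.0672, 0.1546]
ee_rot: [3.141, -0.002, -2.787]
force: [-0.1, 0.1, 0.4]
width: 0.0005
gripper_force: 0.0
```

```bash
python3 - <<'E'
from h import *
rail3("scene","top")
p,d=arm.grab_frame("top");cv2.imwrite("pics/end.png",cv2.convertScaleAbs(p,alpha=1.5))
E
```

```text
scene 1496 slant 89.6 A end [-0.016 -0.137] B end [-0.018  0.108] L 0.245 W 0.028
top 1878 slant 89.5 A end [-0.016 -0.135] B end [-0.018  0.11 ] L 0.245 W 0.027
```

View pics/end.png

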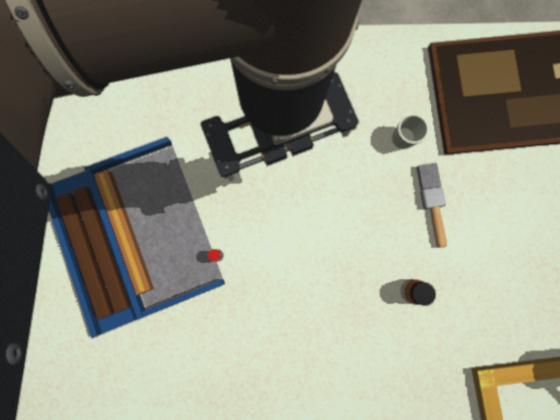

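The rail lies flush along the back wall, from (105,172) to (145,292). The arm is clear, and the cup (411,130), jar (421,293) and brush look unmoved. Handing in.

```bash
python3 -c "
from station import arm
print(arm.job_done())"
```

```text
the job is handed in; nothing more can be done
None
```

I handed the job in at about 29 s. On the last look the rail lay flat along the bay's back wall, square to within about 0.01 rad and about 13 mm off centre. The arm was clear, and the jar, cup and brush looked unmoved. The hand-in gave no verdict.

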